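# Ready the pots: steamer basket in, then every lid on its own pot

## Robot

A 6-joint arm with a two-finger parallel gripper is mounted at the origin on a cart in front of the work surface, level with it; the furniture and walls round the work are solid. World frame = base frame: x ahead of the robot, y to its left, z up, the work surface at z = 0. Lengths are in m, angles in rad, forces in N, time in s.
With the tool pointing down it reaches from about 0.3 to 0.775 m from the base axis. Payload 14.6 kg.
Tool frame: the origin (TCP) lies at the very end of the fingers, on their centre line; the grasp point (between the pads) lies 19 mm behind it; z points along the fingers, y is the line along which they close (so a half turn about z gives the same grasp; the last joint's range is limited). The gripper opens to 94 mm and grips with 3 to 60 N. Pads are 16 mm wide; open, the fingers measure 119 mm over their backs; the gripper's body (75 mm by 177 mm) begins 78 mm behind the grasp point.
Start: joints at [-1.229, 0.3, 1.521, -0, 1.321, -0.067], TCP at [0.219, -0.505, 0.205] pointing down, gripper open.
Joint ranges: [-3.03, 3.03], [-0.79, 2.21], [0.23, 2.52], [-1.04, 4.18], [0, 3.07], [-2.55, 2.55]. Speed limits (rad/s): [2.22, 2.22, 2.57, 3.14, 3.14, 3.14].

## Interface

Orientations are given as [roll, pitch, yaw] about the fixed x, y, z axes, in that order (R = Rz(yaw) Ry(pitch) Rx(roll)).
In Python, from station import status, vision, order, silhouettes gives the robot as it stands. The module is installed in compiled form; this text tells all that it offers.
- The arm moves only by the shell command python3 -m pendant 'ROWS' [FORCE]. ROWS is JSON, one flat list of numbers, 7 for each row, row after row: the shift along the tool's x, y, z in units of 500 mm (1.0 is 500 mm), then the turn, a rotation vector about the tool's x, y, z in units of 90 degrees (1.0 is 90 degrees), then the opening, from -1 (shut) to 1 (fully open). A call has 1 to 12 rows; each row is the pose to reach, as a shift and turn from the pose commanded when the call began, along the tool's axes at that moment; what a row does not reach only later rows make up. A row lasts 1/10 s, in which the tool goes at most 50 mm and 8.59 degrees, less where a joint would pass 70% of its speed; a pose out of reach is approached as far as the arm can. A call with a number of a shift or a turn outside -1 to 1 is refused whole. A call with a gripper value outside its range is refused whole. The fingers move at their own pace and stop on an object; FORCE is the grip in N (left out, the last holds). Time passes only in rows, so rows that repeat a pose let the fingers close. It gives the time, the measured TCP pose, the force, the opening and the grip force at its end, in the units of the state.
- status.get_obs(): the state, without advancing time (a new reading comes with each control period).
- vision.camera(name): name is "side" or "top"; returns a dict with "pixels" (384x512x3 uint8, red, green, blue), "K" (3x3 intrinsics, pixels), "R" (3x3) and "t" (3): a world point X has camera coordinates R X + t. Camera axes: x right, y down, z forward; pixel columns grow to the right and rows downward; lengths in m; the calibration is good to about 2 mm. A picture is of the moment at which its call begins. There is no depth.
- order.hand_in(): hands the job in; it is judged then, once.
Trained networks look in a picture, given as the dict that the camera call returned (one of the last four; its "shot" number tells which), for a name from the list of things; names that differ only in an ending like _2 or _b are one class to them, and where a whole thing is asked for, a point or a joint stands for the part that bears it (a point fixed in the world has none). Each returns a list of dicts, best first, with "score" (0 to 1); they miss things now and then, are a little off and sometimes report something else, mostly with a low value. They report only what shows in the picture. A call takes as long as a camera call.
- silhouettes(target, picture): "region" (384x512 bool, what is visible of it) and "extent" ([left, top, right, bottom] in pixels, round what is visible of it).
The state is a dict: "time_s": time; "qpos": joint angles; "joint_vel": joint speeds; "tau": joint torques, N m; "ee_pos": TCP position; "eef_rot": TCP orientation; "force": force on the tool from outside, world axes, zero at the start; "moment": the same for the moment, N m; "grip_width": finger opening in m; "grip_force": force on a finger pad.
Only numpy, scipy, OpenCV 4.12 (cv2) and the standard library are available. Lean on these libraries where they do the work, as an engineer would, in place of code of your own. Each camera call takes 0.05 s, during which the arm holds its last target. There are 200 camera calls.

## Task

Get the three pots at the back of the range ready to cook: stand the steel steamer basket upright in the big blue pot, then close each pot with its own lid, the one of its colour and size, seated flush on the rim. The pots stay where they stand, and the small jar and the cup on the board are to be left undisturbed.

Things in the scene. Friction and masses are not known exactly. Their poses are not given: they have to be found in the camera images.
- pot_blue: blue enamelled cast-iron pot, the largest of three: round, open, 116 mm outside, 108 mm inside, 90 mm high, floor 6 mm thick, two lugs (along its x axis) 12 mm proud just below the rim; loose, heavy, stands upright on the black iron plate (top at z = 0.050). Origin: centre of its underside, z up; the rim is 90 mm above it. (Behind the pots a pepper mill and a spice jar reach up to z = 0.20.)
- pot_red: red enamelled cast-iron pot, the middle of three: round, open, 96 mm outside, 88 mm inside, 75 mm high, floor 6 mm thick, two lugs (along its x axis) 12 mm proud just below the rim; loose, heavy, stands upright on the black iron plate (top at z = 0.050). Origin: centre of its underside, z up; the rim is 75 mm above it.
- pot_cream: cream enamelled cast-iron pot, the smallest of three: round, open, 78 mm outside, 70 mm inside, 62 mm high, floor 6 mm thick, two lugs (along its x axis) 12 mm proud just below the rim; loose, heavy, stands upright on the black iron plate (top at z = 0.050). Origin: centre of its underside, z up; the rim is 62 mm above it.
- lid_blue: blue lid of the blue pot, round, 120 mm across, lies right way up on the wooden board (top z = 0.056). Origin: centre of its underside, z up. A tapered plug 7 mm deep (88 to 100 mm across) below the flange enters the pot: seated, the origin is 83 mm above the pot's. Dome up to 18 mm; steel knob in the middle, 29 mm across, grip it 28 to 40 mm above the origin (top 44). About 340 g.
- lid_red: red lid of the red pot, round, 100 mm across, lies right way up on the wooden board (top z = 0.056). Origin: centre of its underside, z up. A tapered plug 7 mm deep (68 to 80 mm across) below the flange enters the pot: seated, the origin is 68 mm above the pot's. Dome up to 18 mm; steel knob in the middle, 29 mm across, grip it 28 to 40 mm above the origin (top 44). About 270 g.
- lid_cream: cream lid of the cream pot, round, 82 mm across, lies right way up on the wooden board (top z = 0.056). Origin: centre of its underside, z up. A tapered plug 7 mm deep (50 to 62 mm across) below the flange enters the pot: seated, the origin is 55 mm above the pot's. Dome up to 18 mm; steel knob in the middle, 29 mm across, grip it 28 to 40 mm above the origin (top 44). About 200 g.
- steamer: steel steamer basket: perforated tray 94 mm across, 18 to 31 mm up, on three feet; black knob 18 mm across on a thin centre post, 48 to 66 mm up. Stands on the board; origin: centre underneath, level with the feet, z up. 150 g. Fits only the blue pot, feet on its floor (origin 6 mm above the pot's), wholly below the rim: fingers reach 35 to 45 mm below the rim, so open them to 50 mm at most there.
- relish_pot: bystander: small white jar with a flat tan lid, 62 mm across, 35 mm high, on the wooden board; origin centre of its underside.
- cup: bystander: small beige and white cup with a handle, 59 x 84 mm, 56 mm high, on the wooden board; origin underneath near its middle.

How it is judged:
By the outcome, as a careful person would: the job done as asked, in the order asked, and still so for the second after the job is handed in, with the robot touching nothing.
It also fails if it takes over 93 s, if anything falls off the work surface, if the arm or the gripper's body presses on something with over 40 N, if the wrist force passes 120 N, or if a joint passes its speed limit or range.

## Working session

There is one attempt and no reset: what is moved stays moved. The work goes in short steps, Python scripts to look and compute and a shell command to move; the robot and the scene stay as the last step left them, time stands still between calls to the robot, and variables do not carry over. Pictures are saved under pics/ and viewed, at most 14 in all, crops included, and the job is handed in when it is done.

```bash
mkdir -p pics; python3 - <<'E'
from station import status, vision, silhouettes
import cv2, numpy as np
o=status.get_obs(); print({k:np.round(v,3).tolist() for k,v in o.items()})
for n in ["top","side"]:
    p=vision.camera(n); cv2.imwrite(f"pics/{n}0.png",p["pixels"][:,:,::-1])
    print(n,p["K"].tolist(),np.round(p["R"],4).tolist(),np.round(p["t"],4).tolist(), (-p["R"].T@p["t"]).round(3))
    for t in ["pot_blue","pot_red","pot_cream","lid_blue","lid_red","lid_cream","steamer","relish_pot","cup"]:
        print(t,[(round(float(d["score"]),2),[int(x) for x in d["extent"]],int(d["region"].sum())) for d in silhouettes(t,p)][:3])
E
```

```text
{'time_s': 0.0, 'qpos': [-1.229, 0.3, 1.522, -0.0, 1.321, -0.067], 'joint_vel': [0.001, -0.001, -0.0, 0.0, -0.0, 0.0], 'tau': [0.002, -53.181, -35.274, 0.071, 0.024, -0.0], 'ee_pos': [0.219, -0.504, 0.205], 'eef_rot': [-3.14, -0.0, 0.409], 'force': [-0.697, -0.205, 0.893], 'moment': [-0.084, -0.071, -0.009], 'grip_force': 0.0, 'grip_width': 0.094}
top [[358.54168926335365, 0.0, 252.77358506401313], [0.0, 358.54168926335365, 194.3776090202803], [0.0, 0.0, 1.0]] [[0.0287, -0.9994, -0.0206], [-0.9911, -0.0257, -0.1306], [0.13, 0.0241, -0.9912]] [0.0035, 0.5274, 0.9248] [ 0.402 -0.005  0.986]
pot_blue [(0.64, [282, 110, 331, 159], 2043)]
pot_red [(0.95, [229, 108, 269, 152], 1362)]
pot_cream [(0.92, [178, 115, 208, 156], 1001)]
lid_blue [(0.84, [244, 204, 293, 252], 1801)]
lid_red [(0.93, [210, 178, 247, 216], 1162)]
lid_cream [(0.86, [165, 212, 201, 244], 778)]
steamer [(0.85, [298, 178, 339, 214], 1081)]
relish_pot [(0.83, [214, 239, 237, 269], 498)]
cup [(0.96, [311, 240, 336, 275], 582), (0.45, [299, 181, 336, 211], 1017)]
side [[360.9971268516449, 0.0, 252.81668362605737], [0.0, 360.9971268516449, 191.3314631582424], [0.0, 0.0, 1.0]] [[-0.8814, -0.4716, -0.0272], [-0.1612, 0.3545, -0.9211], [0.444, -0.8074, -0.3885]] [0.4882, 0.1649, 0.6863] [0.152 0.726 0.432]
pot_blue [(0.58, [208, 147, 249, 189], 1459)]
pot_red [(0.57, [176, 169, 222, 207], 1437)]
pot_cream [(0.62, [158, 193, 192, 230], 1173)]
lid_blue [(0.82, [274, 187, 323, 217], 859)]
lid_red []
lid_cream [(0.73, [237, 228, 279, 261], 861), (0.4, [208, 151, 248, 188], 1354)]
steamer [(0.57, [269, 163, 302, 185], 448), (0.46, [272, 184, 325, 215], 847)]
relish_pot [(0.82, [298, 210, 324, 240], 695), (0.48, [326, 165, 360, 191], 529), (0.18, [208, 150, 250, 192], 1390)]
cup [(0.72, [327, 167, 359, 193], 627)]
```

```bash
python3 - <<'E'
import cv2
a=cv2.imread("pics/top0.png")[90:290,150:365]
cv2.imwrite("pics/topc.png",cv2.resize(a,(645,600),interpolation=cv2.INTER_CUBIC))
a=cv2.imread("pics/side0.png")[120:280,140:380]
cv2.imwrite("pics/sidec.png",cv2.resize(a,(800,533),interpolation=cv2.INTER_CUBIC))
E
```

```text
(no output)
```

View pics/topc.png

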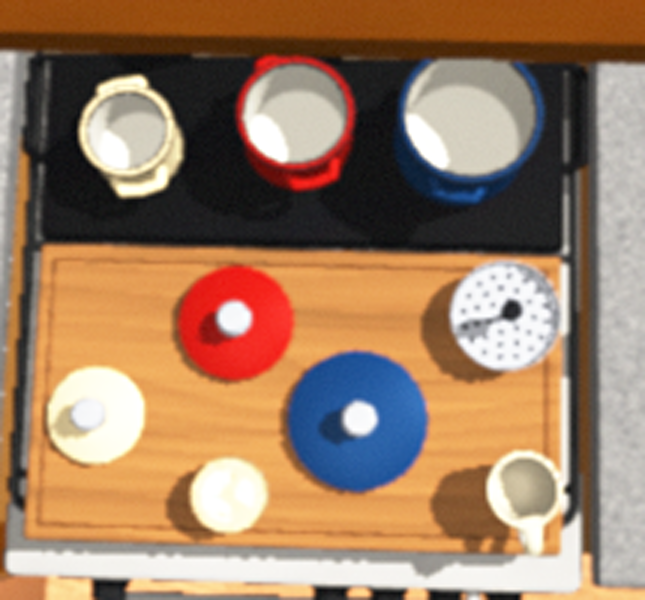

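View pics/sidec.png

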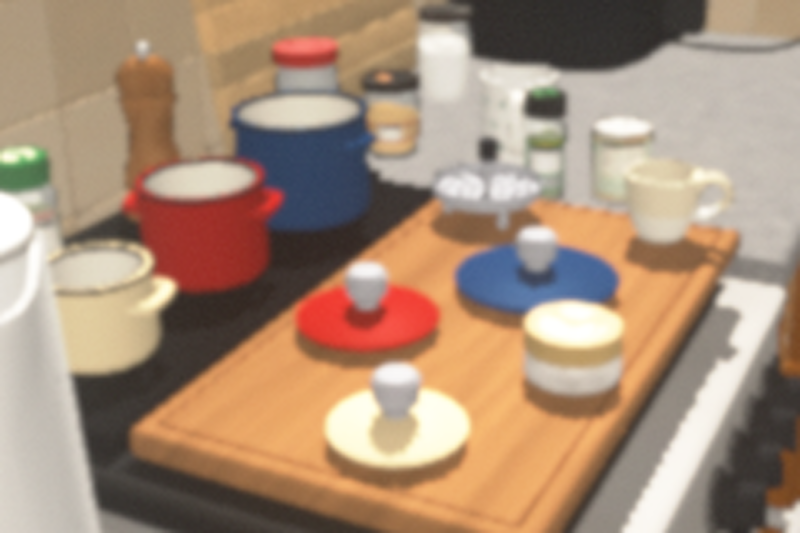

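```bash
cat > fit.py <<'E'
import numpy as np, cv2
from scipy.optimize import minimize
def proj(p,X):
    c=np.asarray(X)@p["R"].T+p["t"]; u=c@p["K"].T; return u[:,:2]/u[:,2:]
A=np.linspace(0,2*np.pi,48,endpoint=False)
def circ(x,y,z,r): return np.c_[x+r*np.cos(A),y+r*np.sin(A),np.full(48,z)]
POT={"pot_blue":(.058,.09),"pot_red":(.048,.075),"pot_cream":(.039,.062)}
LID={"lid_blue":.06,"lid_red":.05,"lid_cream":.041}
def parts(n,q):
    x,y=q[:2]
    if n in POT:
        r,h=POT[n]; d=np.array([np.cos(q[2]),np.sin(q[2])]); e=np.array([-d[1],d[0]])
        lug=[[x+s*d[0]*(r+.012)+k*e[0]*.012, y+s*d[1]*(r+.012)+k*e[1]*.012, z] for s in(1,-1) for k in(1,-1) for z in(.05+h-.006,.05+h-.016)]
        l2=[[x+s*d[0]*(r-.005)+k*e[0]*.018, y+s*d[1]*(r-.005)+k*e[1]*.018, z] for s in(1,-1) for k in(1,-1) for z in(.05+h-.006,.05+h-.016)]
        return [np.r_[circ(x,y,.05,r),circ(x,y,.05+h,r)],np.r_[lug[:4],l2[:4]],np.r_[lug[4:],l2[4:]]]
    if n in LID:
        r=LID[n]; return [np.r_[circ(x,y,.063,r),circ(x,y,.066,r)],np.r_[circ(x,y,.056+.028,.0145),circ(x,y,.056+.04,.0145),circ(x,y,.1,.010)]]
    if n=="steamer": return [np.r_[circ(x,y,.074,.047),circ(x,y,.087,.047)],np.r_[circ(x,y,.104,.009),circ(x,y,.122,.009)]]
S=4
def render(p,n,q):
    m=np.zeros((384*S,512*S),np.uint8)
    for P in parts(n,q):
        u=(proj(p,P)+.5)*S
        cv2.fillConvexPoly(m,cv2.convexHull(np.round(u).astype(np.int32)),255)
    return cv2.resize(m,(512,384),interpolation=cv2.INTER_AREA)/255.
def onplane(p,uv,z):
    d=p["R"].T@np.linalg.inv(p["K"])@np.r_[uv,1]; c=-p["R"].T@p["t"]; return (c+d*(z-c[2])/d[2])[:2]
def fit(p,n,mask,clip=None,q0=None):
    mask=mask.astype(float); w=np.ones_like(mask)
    if clip: w[:clip]=0
    def cost(q):
        r=render(p,n,q); return (w*abs(r-mask)).sum()/mask.sum()
    ys,xs=np.nonzero(mask)
    c=onplane(p,[xs.mean(),ys.mean()],.1 if n in POT else .07)
    best=None
    for a in ([0.,.8,1.6,2.4] if n in POT else [0.]):
        s=np.r_[c,a]; k=len(s) if n in POT else 2
        sx=np.vstack([s[:k]]+[s[:k]+v for v in np.diag([.01,.01,.4][:k])])
        r=minimize(cost,s[:k],method="Nelder-Mead",options=dict(initial_simplex=sx,xatol=1e-4,fatol=1e-4))
        if best is None or r.fun<best.fun: best=r
    return best.x,best.fun
E
python3 - <<'E'
from station import vision, silhouettes
from fit import *
for n,ts in [("top",list(POT)+list(LID)+["steamer"]),("side",["pot_blue","pot_red","pot_cream","lid_blue","lid_cream","steamer"])]:
    p=vision.camera(n)
    for t in ts:
        s=silhouettes(t,p)
        if s: q,f=fit(p,t,s[0]["region"],clip=112 if n=="top" else None); print(n,t,q.round(4),round(f,3))
E
```

```text
top pot_blue [ 0.6852 -0.1108  2.8946] 0.023
top pot_red [0.6853 0.0332 0.4214] 0.035
top pot_cream [0.6688 0.1758 3.2475] 0.063
top lid_blue [ 0.4336 -0.0244] 0.025
top lid_red [0.5133 0.0816] 0.084
top lid_cream [0.4298 0.1988] 0.141
top steamer [ 0.5247 -0.1482] 0.068
side pot_blue [ 0.6825 -0.1067 -0.3521] 0.164
side pot_red [0.6848 0.0355 3.0392] 0.085
side pot_cream [ 0.6652  0.1735 -0.2945] 0.174
side lid_blue [ 0.435  -0.0222] 0.121
side lid_cream [0.4321 0.2018] 0.056
side steamer [ 0.5258 -0.1431] 0.096
```

View pics/side0.png

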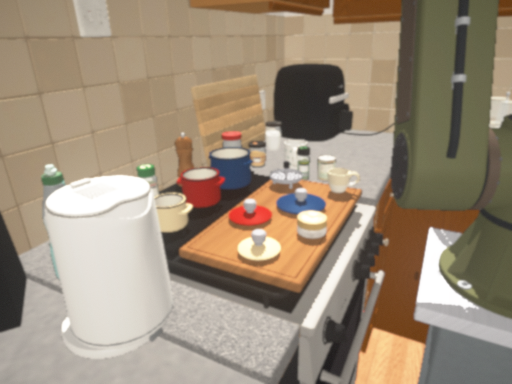

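View pics/top0.png

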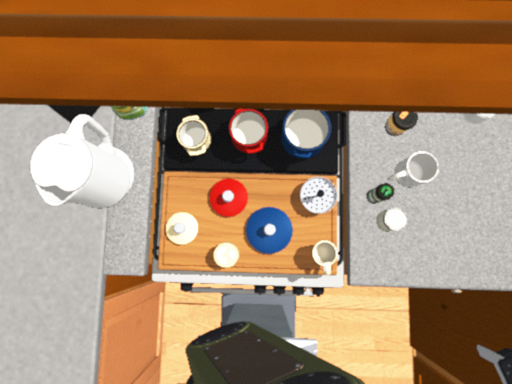

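```bash
python3 - <<'E'
from station import vision, silhouettes
from fit import *
p=vision.camera("top"); s=vision.camera("side")
for n,u,z in [("lr",(234,319),.097),("lb",(360,419),.097),("lc",(88,414),.097),("st",(512,309),.118)]:
    uv=np.array([(u[0]+.5)/3-.5+150,(u[1]+.5)/3-.5+90]); print(n,onplane(p,uv,z).round(4))
for n,u,z in [("lr",(368,287),.086),("lb",(537,250),.086),("lc",(397,390),.086),("st",(488,150),.113)]:
    k=800/240; uv=np.array([(u[0]+.5)/k-.5+140,(u[1]+.5)/k-.5+120]); print("side",n,onplane(s,uv,z).round(4))
print("relish",onplane(p,[225.5,254],.091),"cup",onplane(p,[323.5,255],.1))
for z in (.2,.4,.5,.6,.7):
    e=np.array([[*onplane(p,[c,105],z),z] for c in (200,256,330)]); print(z,e[:,0].round(3),proj(s,e).round(0).tolist())
# colour masks
hsv=cv2.cvtColor(p["pixels"],cv2.COLOR_RGB2HSV)
for t,lo,hi in [("lid_red",(0,120,60),(6,255,255)),("lid_blue",(95,100,30),(130,255,255)),("lid_cream",(18,0,150),(40,255,255))]:
    r=silhouettes(t,p)[0]; l,tp,rr,b=[int(v) for v in r["extent"]]
    m=np.zeros((384,512),bool); m[tp-3:b+4,l-3:rr+4]=cv2.inRange(hsv,lo,hi)[tp-3:b+4,l-3:rr+4]>0
    ys,xs=np.nonzero(m); m2=np.zeros((384,512),np.uint8); cv2.fillConvexPoly(m2,cv2.convexHull(np.c_[xs,ys].astype(np.int32)),1)
    print(t,fit(p,t,m2), (xs.min(),xs.max(),ys.min(),ys.max()))
E
```

```text
lr [0.5132 0.0791]
lb [ 0.4331 -0.0278]
lc [0.4309 0.197 ]
st [ 0.5247 -0.1484]
side lr [0.5135 0.0836]
side lb [ 0.4331 -0.0223]
side lc [0.4326 0.1978]
side st [ 0.5221 -0.1398]
relish [0.36967175 0.07955634] cup [ 0.37460715 -0.15965041]
0.2 [0.709 0.712 0.715] [[160.0, 154.0], [193.0, 140.0], [227.0, 126.0]]
0.4 [0.631 0.633 0.635] [[189.0, 58.0], [215.0, 56.0], [242.0, 53.0]]
0.5 [0.592 0.594 0.596] [[207.0, 1.0], [228.0, 4.0], [251.0, 7.0]]
0.6 [0.553 0.554 0.556] [[227.0, -62.0], [243.0, -55.0], [262.0, -48.0]]
0.7 [0.514 0.515 0.516] [[249.0, -135.0], [261.0, -125.0], [275.0, -114.0]]
lid_red (array([0.51475509, 0.08152707]), np.float64(0.027311162155864044)) (np.int64(209), np.int64(247), np.int64(178), np.int64(216))
lid_blue (array([ 0.43355982, -0.02497071]), np.float64(0.05301049119468038)) (np.int64(246), np.int64(291), np.int64(208), np.int64(253))
lid_cream (array([0.43229171, 0.19742294]), np.float64(0.07519220117425501)) (np.int64(166), np.int64(198), np.int64(212), np.int64(244))
```

```bash
python3 -m pendant '[0.844,-0.414,0,0,0,0.26,0.06, 0.844,-0.414,0,0,0,0.26,0.06, 0.844,-0.414,0,0,0,0.26,0.06, 0.844,-0.414,0,0,0,0.26,0.06, 0.844,-0.414,0,0,0,0.26,0.06, 0.844,-0.414,0,0,0,0.26,0.06, 0.844,-0.414,0,0,0,0.26,0.06, 0.844,-0.414,0,0,0,0.26,0.06, 0.844,-0.414,0,0,0,0.26,0.06, 0.844,-0.414,0,0,0,0.26,0.06, 0.844,-0.414,0,0,0,0.26,0.06, 0.844,-0.414,0,0,0,0.26,0.06]' 20
```

```text
time_s: 3.2
ee_pos: [0.5235, -0.1469, 0.2052]
eef_rot: [3.142, 0.0, 0.001]
force: [-0.3, -0.7, 0.1]
grip_width: 0.0497
grip_force: 0.0
```

```bash
python3 -m pendant '[0,0,0.1,0,0,0,0.06, 0,0,0.18,0,0,0,0.06, 0,0,0.214,0,0,0,0.06, 0,0,0.214,0,0,0,0.06, 0,0,0.214,0,0,0,-0.5, 0,0,0.214,0,0,0,-0.9, 0,0,0.214,0,0,0,-0.9, 0,0,0.214,0,0,0,-0.9, 0,0,0.214,0,0,0,-0.9, 0,0,0.214,0,0,0,-0.9]' 20; python3 - <<'E'
from station import vision
import cv2
p=vision.camera("side"); cv2.imwrite("pics/s1.png",cv2.resize(p["pixels"][80:240,180:420,::-1],(720,480),interpolation=cv2.INTER_CUBIC))
E
```

```text
time_s: 4.2
ee_pos: [0.5238, -0.1471, 0.099]
eef_rot: [3.141, -0.001, 0.001]
force: [-1.8, 0.5, 6.2]
grip_width: 0.0175
grip_force: 20.0
```

View pics/s1.png

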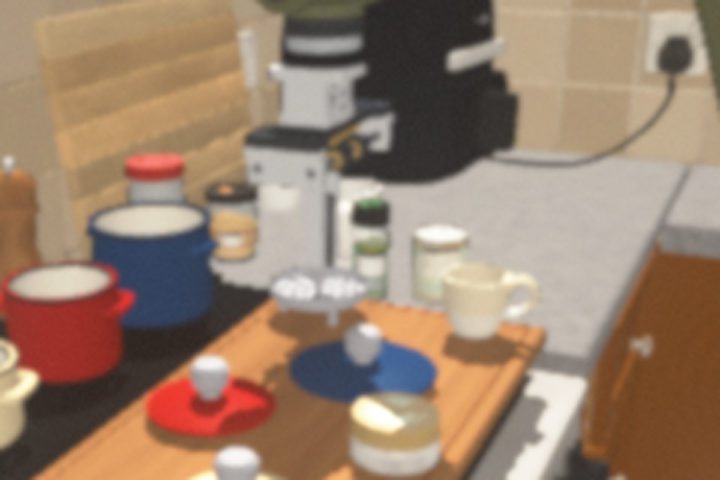

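```bash
python3 -m pendant '[0,0,-0.1,0,0,0,-0.9, 0,0,-0.2,0,0,0,-0.9, 0,0,-0.23,0,0,0,-0.9, 0.08,-0.02,-0.23,0,0,0,-0.9, 0.16,-0.04,-0.23,0,0,0,-0.9, 0.24,-0.06,-0.23,0,0,0,-0.9, 0.3,-0.075,-0.23,0,0,0,-0.9, 0.32,-0.075,-0.23,0,0,0,-0.9, 0.32,-0.075,-0.23,0,0,0,-0.9, 0.32,-0.075,-0.23,0,0,0,-0.9]' 20; python3 - <<'E'
from station import vision
import cv2, numpy as np
p=vision.camera("top"); s=vision.camera("side")
a=cv2.resize(p["pixels"][80:200,240:380,::-1],(420,360),interpolation=cv2.INTER_CUBIC)
b=cv2.resize(s["pixels"][80:200,170:290,::-1],(360,360),interpolation=cv2.INTER_CUBIC)
cv2.imwrite("pics/ts2.png",np.hstack([a,b]))
E
```

```text
time_s: 5.25
ee_pos: [0.683, -0.1095, 0.2128]
eef_rot: [-3.141, 0.001, 0.0]
force: [0.4, 0.1, -1.5]
grip_width: 0.0174
grip_force: 20.0
```

View pics/ts2.png

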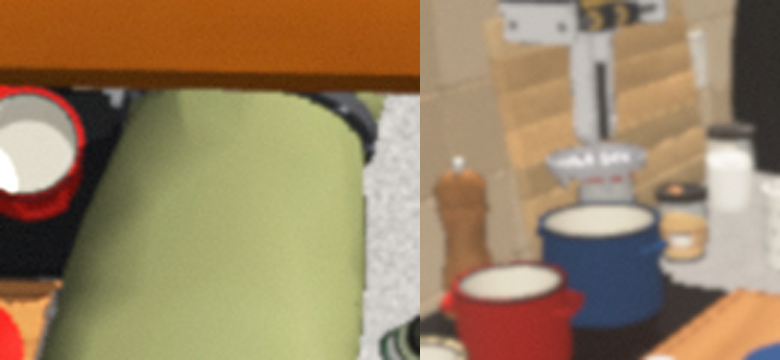

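```bash
python3 - <<'E'
from station import vision, silhouettes
from fit import *
s=vision.camera("side")
print(onplane(s,[229,133.3],.196),onplane(s,[230,153.3],.14))
# tray & rim outline by hull comparison
for x,y,z,r in [(.684,-.109,.202,.047),(.684,-.109,.189,.047),(.684,-.109,.14,.058)]:
    u=proj(s,circ(x,y,z,r)); u=(u-[170,80]+.5)*3-.5+[420,0]; print(u.min(0).round(0),u.max(0).round(0))
E
```

```text
[ 0.67382426 -0.09737775] [ 0.67241603 -0.09476863]
[544. 139.] [646. 163.]
[545. 153.] [646. 177.]
[537. 199.] [660. 234.]
```

```bash
python3 -m pendant '[0,0,0.08,0,0,0,-0.9, 0,0,0.14,0,0,0,-0.9, 0,0,0.18,0,0,0,-0.9, 0,0,0.21,0,0,0,-0.9, 0,0,0.222,0,0,0,-0.9, 0,0,0.222,0,0,0,-0.9]' 20
```

```text
time_s: 6.0
ee_pos: [0.6834, -0.1095, 0.1025]
eef_rot: [-3.142, 0.0, 0.0]
force: [0.8, 0.9, -1.8]
grip_width: 0.0176
grip_force: 20.0
```

```bash
python3 -m pendant '[0,0,0.004,0,0,0,-0.9, 0,0,0.008,0,0,0,-0.9, 0,0,0.008,0,0,0,-0.9]' 20
```

```text
time_s: 6.3
ee_pos: [0.6839, -0.1097, 0.1]
eef_rot: [3.141, -0.002, 0.0]
force: [-2.6, -0.2, 4.2]
grip_width: 0.0171
grip_force: 20.0
```

```bash
python3 -m pendant '[0,0,0,0,0,0,-0.15, 0,0,0,0,0,0,-0.15, 0,0,0,0,0,0,-0.15, 0,0,-0.04,0,0,0,-0.15, 0,0,-0.12,0,0,0,-0.15, 0,0,-0.2,0,0,0,-0.15, 0,0,-0.2,0,0,0,-0.15]' 20 && python3 -m pendant '[-0.1,-0.034,0,0,0,0,-0.15, -0.2,-0.07,0,0,0,0,0.06, -0.3,-0.1,0,0,0,0,0.06, -0.4,-0.136,0,0,0,0,0.06, -0.5,-0.169,0,0,0,0,0.06, -0.5,-0.169,0,0,0,0,0.06, -0.5,-0.169,0,0,0,0,0.06, -0.5,-0.169,0,0,0,0,0.06]'; python3 - <<'E'
from station import vision
import cv2, numpy as np
p=vision.camera("top"); s=vision.camera("side")
a=cv2.resize(p["pixels"][90:210,220:360,::-1],(420,360),interpolation=cv2.INTER_CUBIC)
b=cv2.resize(s["pixels"][100:220,200:320,::-1],(360,360),interpolation=cv2.INTER_CUBIC)
cv2.imwrite("pics/ts3.png",np.hstack([a,b]))
E
```

```text
time_s: 7.0
ee_pos: [0.6854, -0.1097, 0.2051]
eef_rot: [3.14, -0.009, 0.001]
force: [-0.5, 0.8, 1.1]
grip_width: 0.0398
grip_force: 0.0
time_s: 7.8
ee_pos: [0.4342, -0.0252, 0.1986]
eef_rot: [3.141, -0.001, 0.0]
force: [0.8, -0.4, 0.5]
grip_width: 0.0497
grip_force: 0.0
```

View pics/ts3.png

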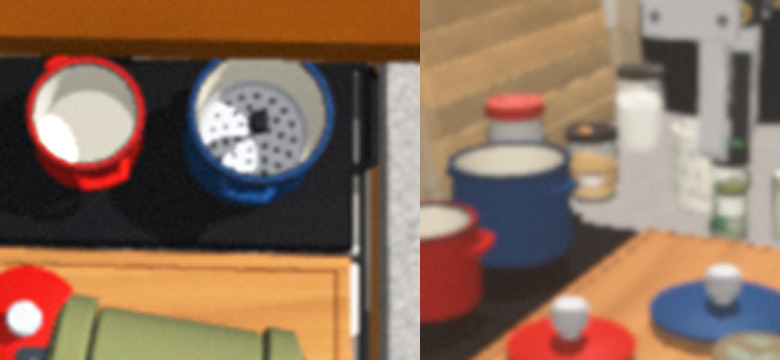

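```bash
python3 -m pendant '[0,0,0.09,0,0,0,0.06, 0,0,0.17,0,0,0,0.06, 0,0,0.22,0,0,0,0.06, 0,0,0.242,0,0,0,0.06, 0,0,0.242,0,0,0,0.06, 0,0,0.242,0,0,0,-0.7, 0,0,0.242,0,0,0,-0.7, 0,0,0.242,0,0,0,-0.7, 0,0,0.242,0,0,0,-0.7, 0,0,0.242,0,0,0,-0.7]' 35
```

```text
time_s: 8.9
ee_pos: [0.4341, -0.0251, 0.0784]
eef_rot: [3.141, -0.002, 0.0]
force: [-0.9, 0.4, 7.6]
grip_width: 0.0278
grip_force: 35.0
```

```bash
python3 -m pendant '[0,0,-0.1,0,0,0,-0.7, 0,0,-0.2,0,0,0,-0.7, 0,0,-0.25,0,0,0,-0.7, 0.09,0.03,-0.25,0,0,0,-0.7, 0.18,0.06,-0.25,0,0,0,-0.7, 0.27,0.09,-0.25,0,0,0,-0.7, 0.36,0.12,-0.25,0,0,0,-0.7, 0.44,0.15,-0.25,0,0,0,-0.7, 0.502,0.17,-0.25,0,0,0,-0.7, 0.502,0.17,-0.25,0,0,0,-0.7, 0.502,0.17,-0.25,0,0,0,-0.7]' 35; python3 - <<'E'
from station import vision
import cv2, numpy as np
s=vision.camera("side")
cv2.imwrite("pics/s4.png",cv2.resize(s["pixels"][90:210,170:310,::-1],(560,480),interpolation=cv2.INTER_CUBIC))
E
```

```text
time_s: 10.0
ee_pos: [0.6843, -0.1099, 0.2013]
eef_rot: [-3.141, 0.002, 0.0]
force: [-0.7, 0.5, -2.5]
grip_width: 0.0284
grip_force: 35.0
```

View pics/s4.png

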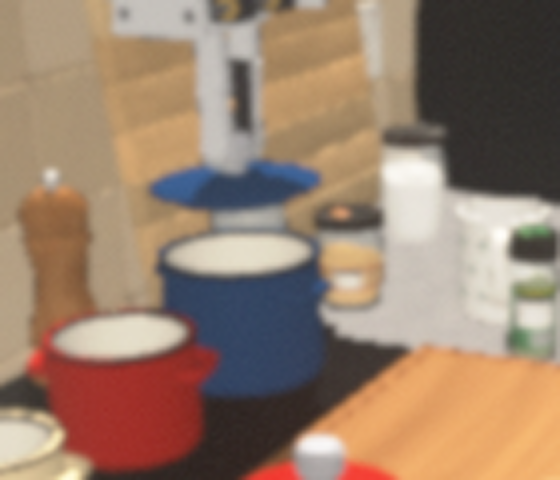

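```bash
python3 -m pendant '[0,0,0.04,0,0,0,-0.7, 0,0,0.06,0,0,0,-0.7, 0,0,0.075,0,0,0,-0.7, 0,0,0.085,0,0,0,-0.7, 0,0,0.09,0,0,0,-0.7, 0,0,0.09,0,0,0,-0.7]' 35
```

```text
time_s: 10.65
ee_pos: [0.6845, -0.1099, 0.1576]
eef_rot: [3.142, -0.0, 0.0]
force: [-0.4, -0.1, -2.0]
grip_width: 0.0275
grip_force: 35.0
```

```bash
python3 -m pendant '[0,0,0.003,0,0,0,-0.7, 0,0,0.006,0,0,0,-0.7, 0,0,0.006,0,0,0,-0.7]' 35
```

```text
time_s: 10.95
ee_pos: [0.6848, -0.11, 0.1555]
eef_rot: [3.141, -0.001, 0.0]
force: [-2.5, 0.0, 3.6]
grip_width: 0.0272
grip_force: 35.0
```

```bash
python3 -m pendant '[0,0,0,0,0,0,0.06, 0,0,0,0,0,0,0.06, 0,0,0,0,0,0,0.06, 0,0,-0.03,0,0,0,0.06, 0,0,-0.1,0,0,0,0.06, 0,0,-0.1,0,0,0,0.06]' 35 && python3 -m pendant '[-0.06,-0.07,0,0,0,0,0.06, -0.12,-0.14,0,0,0,0,0.06, -0.18,-0.21,0,0,0,0,0.06, -0.24,-0.28,0,0,0,0,0.06, -0.3,-0.35,0,0,0,0,0.06, -0.341,-0.382,0,0,0,0,0.06, -0.341,-0.382,0,0,0,0,0.06, -0.341,-0.382,0,0,0,0,0.06]'
```

```text
time_s: 11.55
ee_pos: [0.6861, -0.1102, 0.2109]
eef_rot: [3.14, -0.008, 0.0]
force: [-1.3, 0.4, 0.7]
grip_width: 0.0498
grip_force: 0.0
time_s: 12.35
ee_pos: [0.5144, 0.0811, 0.2054]
eef_rot: [-3.142, -0.002, 0.001]
force: [-0.2, 0.4, -0.1]
grip_width: 0.0503
grip_force: 0.0
```

```bash
python3 - <<'E'
from station import vision
import cv2, numpy as np
p=vision.camera("top"); s=vision.camera("side")
a=cv2.resize(p["pixels"][90:210,220:360,::-1],(420,360),interpolation=cv2.INTER_CUBIC)
b=cv2.resize(s["pixels"][100:220,180:300,::-1],(360,360),interpolation=cv2.INTER_CUBIC)
cv2.imwrite("pics/ts5.png",np.hstack([a,b]))
E
```

```text
(no output)
```

View pics/ts5.png

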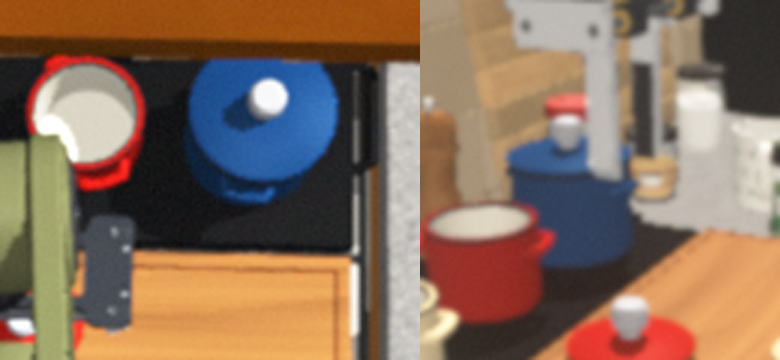

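Blue lid (centre about 262,112 in the left half) sits level and central on its pot. Next is the red lid.

```bash
python3 -m pendant '[0,0,0.09,0,0,0,0.06, 0,0,0.18,0,0,0,0.06, 0,0,0.235,0,0,0,0.06, 0,0,0.255,0,0,0,0.06, 0,0,0.255,0,0,0,0.06, 0,0,0.255,0,0,0,-0.7, 0,0,0.255,0,0,0,-0.7, 0,0,0.255,0,0,0,-0.7, 0,0,0.255,0,0,0,-0.7, 0,0,0.255,0,0,0,-0.7]' 35
```

```text
time_s: 13.45
ee_pos: [0.5147, 0.0811, 0.0782]
eef_rot: [-3.141, -0.002, 0.0]
force: [-0.8, -0.2, 6.6]
grip_width: 0.0278
grip_force: 35.0
```

```bash
python3 -m pendant '[0,0,-0.1,0,0,0,-0.7, 0,0,-0.2,0,0,0,-0.7, 0,0,-0.23,0,0,0,-0.7, 0.09,0.025,-0.23,0,0,0,-0.7, 0.18,0.05,-0.23,0,0,0,-0.7, 0.27,0.075,-0.23,0,0,0,-0.7, 0.342,0.094,-0.23,0,0,0,-0.7, 0.342,0.094,-0.23,0,0,0,-0.7, 0.342,0.094,-0.23,0,0,0,-0.7]' 35; python3 - <<'E'
from station import vision
import cv2, numpy as np
s=vision.camera("side")
cv2.imwrite("pics/s6.png",cv2.resize(s["pixels"][100:220,140:260,::-1],(480,480),interpolation=cv2.INTER_CUBIC))
E
```

```text
time_s: 14.35
ee_pos: [0.6848, 0.0339, 0.1907]
eef_rot: [-3.142, 0.002, 0.0]
force: [-0.7, 0.8, -2.7]
grip_width: 0.0278
grip_force: 35.0
```

View pics/s6.png

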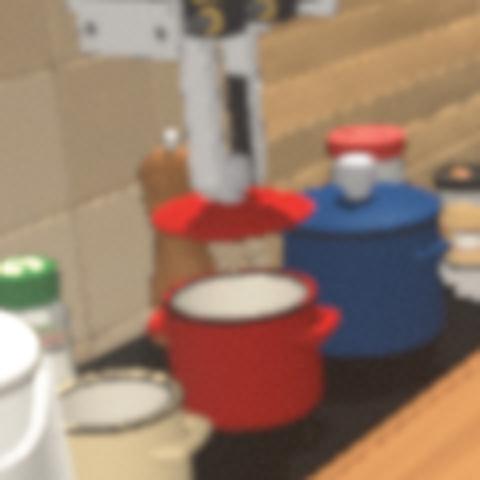

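```bash
python3 -m pendant '[0,0,0.05,0,0,0,-0.7, 0,0,0.07,0,0,0,-0.7, 0,0,0.085,0,0,0,-0.7, 0,0,0.093,0,0,0,-0.7, 0,0,0.099,0,0,0,-0.7, 0,0,0.102,0,0,0,-0.7, 0,0,0.102,0,0,0,-0.7]' 35
```

```text
time_s: 15.1
ee_pos: [0.685, 0.0341, 0.1412]
eef_rot: [-3.142, -0.0, 0.0]
force: [-0.6, 0.1, -2.6]
grip_width: 0.0279
grip_force: 35.0
```

```bash
python3 -m pendant '[0,0,0.003,0,0,0,-0.7, 0,0,0.004,0,0,0,-0.7, 0,0,0.004,0,0,0,-0.7]' 35
```

```text
time_s: 15.4
ee_pos: [0.6853, 0.0341, 0.1402]
eef_rot: [3.142, -0.001, 0.0]
force: [-2.9, 0.6, 5.4]
grip_width: 0.0278
grip_force: 35.0
```

```bash
python3 -m pendant '[0,0,0,0,0,0,0.06, 0,0,0,0,0,0,0.06, 0,0,0,0,0,0,0.06, 0,0,-0.03,0,0,0,0.06, 0,0,-0.12,0,0,0,0.06, 0,0,-0.12,0,0,0,0.06]' 35 && python3 -m pendant '[-0.08,-0.05,0,0,0,0,0.06, -0.16,-0.1,0,0,0,0,0.06, -0.24,-0.155,0,0,0,0,0.06, -0.32,-0.207,0,0,0,0,0.06, -0.4,-0.26,0,0,0,0,0.06, -0.47,-0.31,0,0,0,0,0.06, -0.508,-0.328,0,0,0,0,0.06, -0.508,-0.328,0,0,0,0,0.06, -0.508,-0.328,0,0,0,0,0.06]'; python3 - <<'E'
from station import vision
import cv2, numpy as np
p=vision.camera("top"); s=vision.camera("side")
a=cv2.resize(p["pixels"][90:210,160:300,::-1],(420,360),interpolation=cv2.INTER_CUBIC)
b=cv2.resize(s["pixels"][110:230,140:260,::-1],(360,360),interpolation=cv2.INTER_CUBIC)
cv2.imwrite("pics/ts7.png",np.hstack([a,b]))
E
```

```text
time_s: 16.0
ee_pos: [0.687, 0.0341, 0.2066]
eef_rot: [3.142, -0.01, 0.0]
force: [-0.7, 0.1, 0.3]
grip_width: 0.0501
grip_force: 0.0
time_s: 16.9
ee_pos: [0.4315, 0.1981, 0.1999]
eef_rot: [-3.141, -0.002, 0.001]
force: [0.3, -0.7, 0.1]
grip_width: 0.0502
grip_force: 0.0
```

View pics/ts7.png

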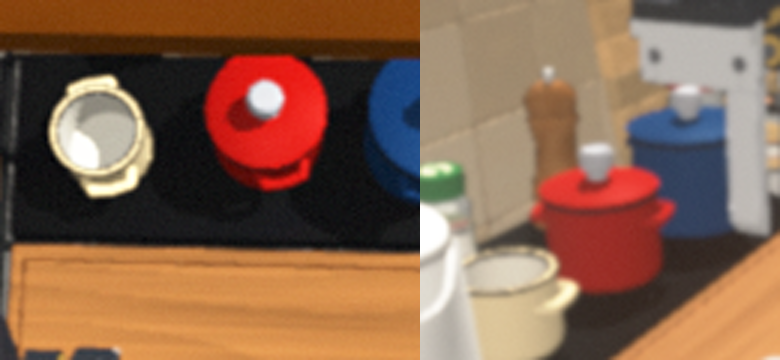

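Red lid is seated flush too (top centre 266,108). Now the cream lid.

```bash
python3 -m pendant '[0,0,0.09,0,0,0,0.06, 0,0,0.17,0,0,0,0.06, 0,0,0.225,0,0,0,0.06, 0,0,0.244,0,0,0,0.06, 0,0,0.244,0,0,0,0.06, 0,0,0.244,0,0,0,-0.7, 0,0,0.244,0,0,0,-0.7, 0,0,0.244,0,0,0,-0.7, 0,0,0.244,0,0,0,-0.7, 0,0,0.244,0,0,0,-0.7]' 35; python3 - <<'E'
from station import vision
from fit import *
p=vision.camera("top"); print(onplane(p,[191.8,133.3],.112))
for x,y in [(.668,.175),(.668,.173)]:
    u=(proj(p,circ(x,y,.112,.039))-[160,90]+.5)*3-.5; print(u.min(0).round(1),u.max(0).round(1))
# blue/red lids as reference of top-camera bias
for x,y,z,r in [(.6845,-.110,.14,.06),(.685,.034,.125,.05)]:
    u=(proj(p,circ(x,y,z,r))-[160,90]+.5)*3-.5; print("ref",u.min(0).round(1),u.max(0).round(1))
E
```

```text
time_s: 18.0
ee_pos: [0.4316, 0.1983, 0.0781]
eef_rot: [-3.141, -0.002, 0.0]
force: [-0.6, -0.4, 7.0]
grip_width: 0.0277
grip_force: 35.0
[0.66839977 0.17434669]
[49.5 86.7] [141.8 176.5]
[51.9 86.7] [144.2 176.6]
ref [365.7  38.1] [514.1 181. ]
ref [202.9  52.5] [323.5 169.2]
```

```bash
python3 -m pendant '[0,0,-0.1,0,0,0,-0.7, 0,0.02,-0.19,0,0,0,-0.7, 0,0.046,-0.2,0,0,0,-0.7, 0.09,0.046,-0.2,0,0,0,-0.7, 0.18,0.046,-0.2,0,0,0,-0.7, 0.27,0.046,-0.2,0,0,0,-0.7, 0.36,0.046,-0.2,0,0,0,-0.7, 0.44,0.046,-0.2,0,0,0,-0.7, 0.473,0.046,-0.2,0,0,0,-0.7, 0.473,0.046,-0.2,0,0,0,-0.7, 0.473,0.046,-0.2,0,0,0,-0.7]' 35; python3 - <<'E'
from station import vision
import cv2, numpy as np
s=vision.camera("side")
cv2.imwrite("pics/s8.png",cv2.resize(s["pixels"][120:250,110:240,::-1],(520,520),interpolation=cv2.INTER_CUBIC))
E
```

```text
time_s: 19.15
ee_pos: [0.6668, 0.1748, 0.1756]
eef_rot: [3.141, 0.002, 0.0]
force: [-0.4, 0.2, -2.2]
grip_width: 0.0278
grip_force: 35.0
```

View pics/s8.png

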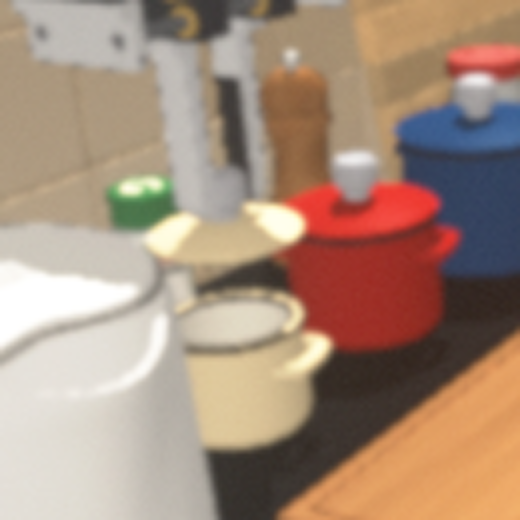

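```bash
python3 -m pendant '[0,0,0.05,0,0,0,-0.7, 0,0,0.07,0,0,0,-0.7, 0,0,0.083,0,0,0,-0.7, 0,0,0.091,0,0,0,-0.7, 0,0,0.096,0,0,0,-0.7, 0,0,0.099,0,0,0,-0.7, 0,0,0.1,0,0,0,-0.7]' 35
```

```text
time_s: 19.9
ee_pos: [0.6675, 0.1751, 0.1273]
eef_rot: [-3.141, -0.0, 0.0]
force: [-1.1, -0.5, -1.5]
grip_width: 0.0278
grip_force: 35.0
```

```bash
python3 -m pendant '[0,0,0.002,0,0,0,-0.7, 0,0,0.003,0,0,0,-0.7, 0,0,0.003,0,0,0,-0.7]' 35
```

```text
time_s: 20.2
ee_pos: [0.6677, 0.1751, 0.1272]
eef_rot: [-3.141, -0.002, 0.0]
force: [-5.7, -2.0, 7.2]
grip_width: 0.0274
grip_force: 35.0
```

Contact at the seated height; release, rise and back away.

```bash
python3 -m pendant '[0,0,0,0,0,0,0.06, 0,0,0,0,0,0,0.06, 0,0,0,0,0,0,0.06, 0,0,-0.03,0,0,0,0.06, 0,0,-0.1,0,0,0,0.06, 0,0,-0.14,0,0,0,0.06, 0,0,-0.14,0,0,0,0.06]' 35 && python3 -m pendant '[-0.09,0.05,0,0,0,0,0.06, -0.18,0.1,0,0,0,0,0.06, -0.27,0.15,-0.05,0,0,0,0.06, -0.36,0.2,-0.1,0,0,0,0.06, -0.44,0.25,-0.15,0,0,0,0.06, -0.5,0.3,-0.2,0,0,0,0.06, -0.5,0.3,-0.2,0,0,0,0.06, -0.5,0.3,-0.2,0,0,0,0.06, -0.5,0.3,-0.2,0,0,0,0.06]'; python3 - <<'E'
from station import vision
import cv2, numpy as np
p=vision.camera("top"); s=vision.camera("side")
a=cv2.resize(p["pixels"][95:275,155:355,::-1],(400,360),interpolation=cv2.INTER_CUBIC)
b=cv2.resize(s["pixels"][130:250,140:270,::-1],(390,360),interpolation=cv2.INTER_CUBIC)
cv2.imwrite("pics/ts9.png",np.hstack([a,b]))
E
```

```text
time_s: 20.9
ee_pos: [0.6686, 0.1754, 0.2001]
eef_rot: [-3.14, -0.006, 0.0]
force: [-0.2, 0.4, 0.2]
grip_width: 0.0499
grip_force: 0.0
time_s: 21.8
ee_pos: [0.4177, 0.0251, 0.2949]
eef_rot: [-3.141, 0.0, -0.0]
force: [0.5, -0.3, -0.1]
grip_width: 0.0495
grip_force: 0.0
```

View pics/ts9.png

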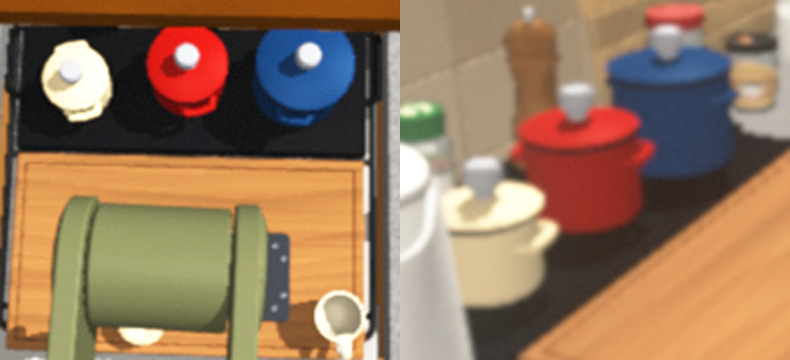

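All three lids sit level and flush on their pots. The cup and the jar are where they were. Handing in.

```bash
python3 -c "
from station import order
print(order.hand_in())"
```

```text
the job is handed in; nothing more can be done
None
```

The job is handed in after about 22 s: the steamer stands upright in the blue pot, all three lids look seated flush on their own pots, and the pots, jar and cup look undisturbed in the last camera view (no verdict came back).

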